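# Centre the egg cup on its pedestal

### The arm

A 6-joint arm with a two-finger parallel gripper is mounted at the origin on a cart in front of the work surface, level with it; the furniture and walls round the work are solid. World frame = base frame: x ahead of the robot, y to its left, z up, the work surface at z = 0. Lengths are in m, angles in degrees, forces in N, time in s.
With the tool pointing down it reaches from about 0.25 to 0.725 m from the base axis. Payload 9.7 kg.
Tool frame: the origin (TCP) lies midway between the tips of the shut fingers; the grasp point (between the pads) lies 19 mm behind it; z points along the fingers, y is the line along which they close (so a half turn about z gives the same grasp; the last joint's range is limited). The gripper opens to 85 mm and grips with 20 to 120 N. Pads are 22 mm wide; open, the fingers measure 114 mm over their backs; the gripper's body (76 mm by 85 mm) begins 54 mm behind the grasp point. The pads swing forward as they close: fully open they stand 13 mm farther back than shut.
Start: joints at [63.14, 4.979, 10.078, 95.1, 0, 90], TCP at [0.248, 0.491, 0.231] pointing down, gripper open.
Joint ranges: [-179.16, 179.16], [-48.56, 103.87], [-65.8, 70.77], [-126.05, 130.52], [-82.76, 87.17], [-180, 180]. Speed limits (degrees/s): [127.2, 127.2, 147.25, 180, 180, 180].

### API

Orientations are given as [roll, pitch, yaw] about the fixed x, y, z axes, in that order (R = Rz(yaw) Ry(pitch) Rx(roll)).
In Python, from workcell import * gives the robot as it stands.
- The arm moves only by the tool servo_tool, never from a script. Its argument "moves" is a list of rows, each a list of 4 numbers: the shift along the world's x, y, z in cm, then the turn about the world's z in rad. A call has 1 to 20 rows; each row is the pose to reach, as a shift and turn from the pose commanded when the call began; what a row does not reach only later rows make up. A row lasts 1/12 s, in which the tool goes at most 41.7 mm and 7.16 degrees, less where a joint would pass 70% of its speed; a pose out of reach is approached as far as the arm can. A call with a gripper value outside its range is refused whole. "claw" is the closure, from 0 (fully open) to 1 (shut), set as the call begins (left out, the last holds). The fingers move at their own pace and stop on an object; "force" is the grip in N (left out, the last holds). Time passes only in rows, so rows that repeat a pose let the fingers close. It gives the time, the measured TCP pose, the force, the opening and the grip force at its end, in the units of the state.
- get_obs(): the state, without advancing time (a new reading comes with each control period).
- camera(name): name is "scene" or "top" or "wrist"; returns the picture (400x640x3 uint8, red, green, blue); there is no depth.
- get_calibration(name): a dict with "fx", "fy", "cx", "cy" (pixels), "k1" (the pictures are not rectified: a ray, as slopes to the right and down, at radius r is drawn at 1 + k1 r^2 times it, then the intrinsics apply), "rvec" (rotation vector, rad) and "tvec" (3), from world to camera coordinates, as OpenCV has them; the wrist camera has in their place "tool_from_camera" (4x4, takes a point from camera to tool coordinates, whose origin is the TCP and whose axes are the flange's). Camera axes: x right, y down, z forward; pixel columns grow to the right and rows downward; lengths in m; the calibration is good to about 2 mm. A picture is of the moment at which its call begins: read the wrist's pose just before it. get_calibration takes no time and is no camera call.
- job_done(): hands the job in; it is judged then, once.
The state is a dict: "time": time; "q": joint angles; "qd": joint speeds; "joint_efforts": joint torques, N m; "ee_pos": TCP position; "tcp_rot": TCP orientation; "wrist_force": force on the tool from outside, world axes, zero at the start; "torque": the same for the moment, N m; "opening": finger opening in m; "grasp_force": force on a finger pad.
Only numpy, scipy, OpenCV 4.12 (cv2) and the standard library are available. Lean on these libraries where they do the work, as an engineer would, in place of code of your own. Each camera call takes 0.05 s, during which the arm holds its last target. There are 200 camera calls.

### The job

The boiled egg has been served, but its egg cup stands off-centre on the little wooden pedestal and sticks out over the edge. Without grasping it, nudge the egg cup gently with the fingertips, low enough that it does not tip, until it stands in the middle of the pedestal. Do not pinch or lift the cup or touch the egg, keep cup and egg upright, and leave the pedestal and everything else where they are.

Things in the scene. Friction and masses are not known exactly. Their poses are not given: they have to be found in the camera images.
- pedestal: Turned wooden pedestal, round, 45 mm high, 0.45 kg, loose on the worktop; flat top disc 72 mm across and 9 mm thick, narrow stem, foot 68 mm across. Origin at the centre of its underside, z up; the middle of its top is 45 mm above the origin. Its yaw means nothing to the eye.
- egg_cup: White egg cup, 35 mm high, about 0.09 kg, loose on the pedestal, 15 to 23 mm off-centre in any direction. Foot: disc 48 mm across with upright edge 10 mm high (widest part); waist 28 mm, rim 47 mm across. Origin at the centre of its underside, z up. Pushed at the foot (fingertips under 10 mm above the pedestal's top) it slides at about 1 to 2 N; pushed at the rim it may tip.
- egg: Brown boiled egg, about 37 mm across and 46 mm high, 0.06 kg, standing loose in the egg cup with a little play. Origin at its lowest point, 13 mm above the underside of the cup; its top is about 59 mm above the top of the pedestal, which the gripper and the thicker upper fingers must clear.
- pepper_jar: Bystander: glass spice jar with black lid, 41 mm across, 105 mm high; origin at the centre of its underside.
- bean_tin: Bystander: food tin, 75 mm across, 58 mm high; origin at the centre of its underside.
- sill_jar: Bystander: small glass jar with cork lid, 56 mm across, 93 mm high; origin at the centre of its underside.
- blue_mug: Bystander: blue mug with a yellow band, 90 mm across, 120 mm with its handle, 97 mm high; origin under the centre of the whole.
- teaspoon: Bystander: teaspoon with blue handle lying flat, 138 mm long, 27 mm wide, 13 mm high; origin under its centre.
- lemon: Bystander: lemon, 71 x 53 x 51 mm; origin under its centre.
Not all that is in view belongs to the job. Leave any blue or purple look-alike of the egg_cup alone. There is more than one size of the pedestal; the one meant has the size given above.

How it is judged:
By the outcome, as a careful person would: the job done as asked, in the order asked, and still so for the second after the job is handed in, with the robot touching nothing.
It also fails if it takes over 45 s, if anything falls off the work surface, if the arm or the gripper's body presses on something with over 40 N, if the wrist force passes 120 N, or if a joint passes its speed limit or range.

## Working session

There is one attempt and no reset: what is moved stays moved. The work goes in short steps, Python scripts to look and compute and a tool call to move; the robot and the scene stay as the last step left them, time stands still between calls to the robot, and variables do not carry over. Pictures are saved under pics/ and viewed, at most 10 in all, crops included, and the job is handed in when it is done.

Besides the shell and the picture viewer there is one more tool, called by a JSON object that holds its "fn" and its "kwargs". servo_tool: Moves the arm, as the interface text tells. Its arguments: {"type":"object","properties":{"moves":{"type":"array","items":{"type":"array","items":{"type":"number"}}},"claw":{"type":"number"},"force":{"type":"number"}},"required":["moves"]}

```bash
mkdir -p pics; cat > h.py <<'E'
from workcell import *
import numpy as np, cv2
def cam(n):
    c=get_calibration(n); K=np.array([[c['fx'],0,c['cx']],[0,c['fy'],c['cy']],[0,0,1.]]); return c,K
def save(n,f):
    im=np.ascontiguousarray(camera(n)); cv2.imwrite('pics/'+f,im[:,:,::-1]); return im
def RT(n,obs=None):
    c,K=cam(n)
    if n=='wrist':
        from scipy.spatial.transform import Rotation as Ro
        T=np.eye(4); T[:3,:3]=Ro.from_euler('xyz',obs['tcp_rot'],degrees=True).as_matrix(); T[:3,3]=obs['ee_pos']
        M=T@np.array(c['tool_from_camera']); return M[:3,:3],M[:3,3]
    R=cv2.Rodrigues(np.array(c['rvec'],float))[0]; return R.T,-R.T@np.array(c['tvec'],float).ravel()
def ray(n,uv,z,obs=None):
    c,K=cam(n); R,o=RT(n,obs)
    p=cv2.undistortPoints(np.array(uv,float).reshape(-1,1,2),K,np.array([c['k1'],0,0,0,0.]))[:,0]
    d=np.c_[p,np.ones(len(p))]@R.T
    return o+d*((z-o[2])/d[:,2])[:,None]
def proj(n,P,obs=None):
    c,K=cam(n); R,o=RT(n,obs); X=(np.array(P,float).reshape(-1,3)-o)@R
    return cv2.projectPoints(X,np.zeros(3),np.zeros(3),K,np.array([c['k1'],0,0,0,0.]))[0][:,0]
E
python3 - <<'E'
from h import *
a=save('scene','s0.png');b=save('top','t0.png')
for n in('scene','top'): print(n,RT(n)[1],cam(n)[0]['fx'])
print(get_obs())
E
```

```text
scene [-0.14622827 -0.35525619  0.57204498] 491.5091184170333
top [0.35498439 0.17483742 0.98390775] 440.3731854178612
{'time': 0.1, 'q': array([6.31390841e+01, 5.00883358e+00, 1.00407682e+01, 9.50979919e+01,
       1.03754511e-03, 8.99990684e+01]), 'qd': array([-0.0237153 ,  0.01729603,  0.00454989, -0.06057287, -0.01275462,
        0.01662384]), 'joint_efforts': array([-1.31960228e-04, -5.21561694e+01,  4.65653872e+01,  1.60744437e-02,
        2.24921172e-05,  1.64366321e-05]), 'ee_pos': array([0.24841755, 0.49049812, 0.23066135]), 'tcp_rot': array([-1.79933943e+02, -1.03861847e-03,  1.53140014e+02]), 'wrist_force': array([-0.10291724,  0.21701171,  0.31692041]), 'torque': array([-0.02732645, -0.02310086,  0.04037807]), 'grasp_force': 0.0, 'opening': 0.08529591766794012}
```

View pics/s0.png

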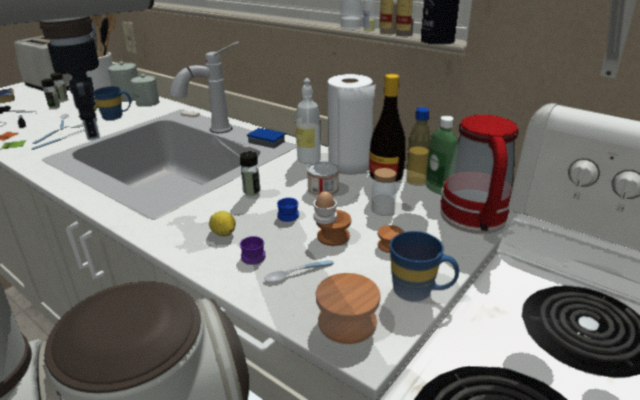

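View pics/t0.png

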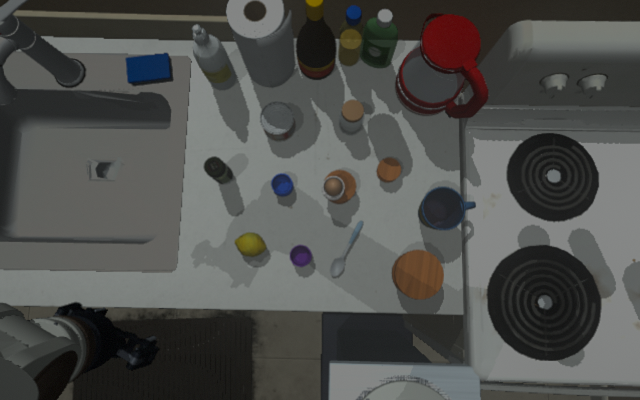

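The scene picture shows the egg cup at (325,210) on the pedestal at (334,228). In the top picture they are at (334,187) and (341,186). The blue and purple cups and the other pedestals are decoys. I'll zoom in next.

```bash
python3 - <<'E'
from h import *
a=cv2.imread('pics/s0.png')[180:255,290:370]; b=cv2.imread('pics/t0.png')[155:215,305:385]
a=cv2.resize(a,None,fx=5,fy=5,interpolation=cv2.INTER_CUBIC);b=cv2.resize(b,None,fx=5,fy=5,interpolation=cv2.INTER_CUBIC)
b=cv2.copyMakeBorder(b,0,75,0,0,cv2.BORDER_CONSTANT)
cv2.imwrite('pics/c0.png',np.hstack([a,b]))
# pedestal top mask in top view
t=cv2.imread('pics/t0.png'); hsv=cv2.cvtColor(t,cv2.COLOR_BGR2HSV)
m=cv2.inRange(hsv,(5,110,60),(18,255,255)); 
n,l,s,c=cv2.connectedComponentsWithStats(m)
for i in range(1,n):
    if s[i,4]>60 and s[i,1]>100: print(s[i],c[i],ray('top',[c[i]],.045)[0])
print(ray('top',[[334,187],[216,170],[278,121],[352,115],[445,208],[345,250],[250,244]],0.03).round(3))
E
```

```text
[377 159  24  22 412] [388.41990291 169.51456311] [0.56277284 0.03838972 0.045     ]
[328 171  28  29 301] [346.2192691  182.27574751] [0.53262473 0.12977957 0.045     ]
[ 393  250   50   49 1920] [418.0078125  274.15260417] [ 0.33983506 -0.02325569  0.045     ]
[[ 0.524  0.156  0.03 ]
 [ 0.557  0.417  0.03 ]
 [ 0.672  0.284  0.03 ]
 [ 0.69   0.118  0.03 ]
 [ 0.483 -0.087  0.03 ]
 [ 0.387  0.13   0.03 ]
 [ 0.396  0.335  0.03 ]]
```

View pics/c0.png

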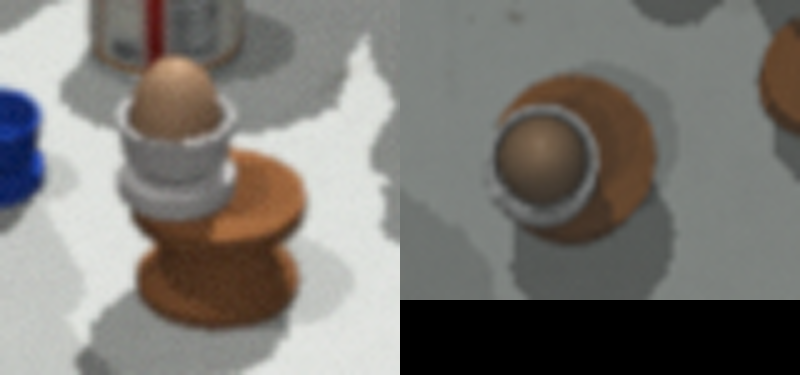

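The crop shows the cup displaced to the left of the pedestal's centre, which is mostly world +y. My plan is to push with the two part-open fingertips as a fork from the +y side. First I'll hover there and look with the wrist camera.

{"fn": "servo_tool", "kwargs": {"moves": [[3, -3, 0, -0.1], [6, -6, 0, -0.2], [9, -9, 0, -0.3], [12, -11, 0, -0.4], [15, -14, 0, -0.5], [18, -17, 0, -0.6], [21, -20, 0, -0.7], [24, -22, 0, -0.8], [26, -24, 0, -0.9], [28, -26, 0, -1.0], [28, -26, 0, -1.1], [28, -26, 0, -1.1], [28, -26, 0, -1.1], [28, -26, 0, -1.1], [28, -26, 0, -1.1]], "claw": 0.7}}

```text
time: 1.35
ee_pos: [0.528, 0.2313, 0.2314]
tcp_rot: [180.0, -0.0, 90.3]
wrist_force: [0.4, 0.2, 0.6]
opening: 0.0256
grasp_force: 0.0
```

```bash
python3 - <<'E'
from h import *
o=get_obs(); a=save('wrist','w1.png'); print(o['time'],o['ee_pos'],o['tcp_rot'],o['opening'],RT('wrist',o)); np.save('o1.npy',o,allow_pickle=True)
E
```

```text
1.35 [0.52796002 0.23134624 0.23135403] [ 1.79999711e+02 -5.13282783e-03  9.03150485e+01] 0.025607840063383035 (array([[ 9.99979823e-01,  5.83396732e-03,  2.51371927e-03],
       [ 6.33070396e-03, -9.47944797e-01, -3.18371772e-01],
       [ 5.25496588e-04,  3.18381261e-01, -9.47962603e-01]]), array([0.52657871, 0.3109073 , 0.37414275]))
```

View pics/w1.png

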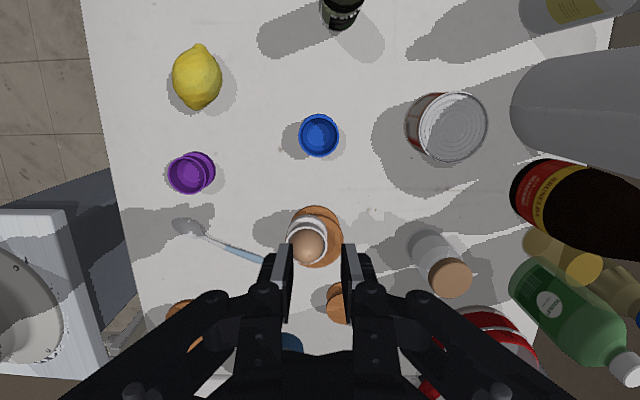

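In the wrist picture the cup and egg are near (307,240) and the pedestal is near (316,237). The fork tips are at about (280,262) and (350,262). I'll fit circles to edge points next.

```bash
python3 - <<'E'
from h import *
a=cv2.imread('pics/w1.png')[195:280,270:360]
cv2.imwrite('pics/c1.png',cv2.resize(a,None,fx=7,fy=7,interpolation=cv2.INTER_CUBIC))
E
```

```text
(no output)
```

View pics/c1.png

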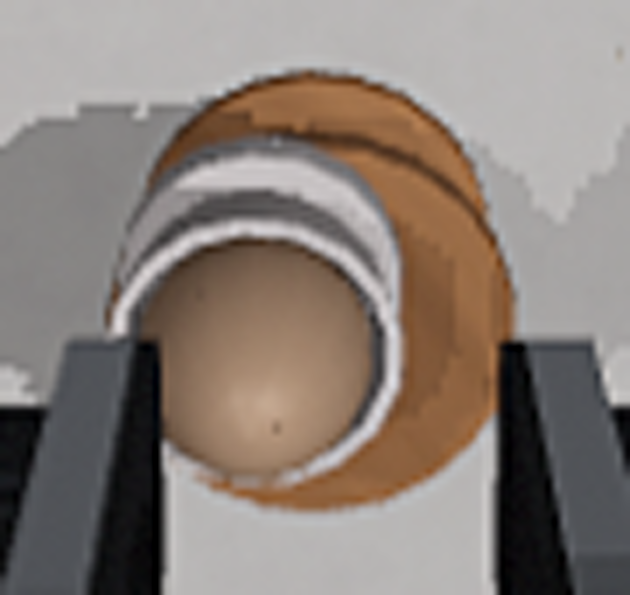

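```bash
cat > f.py <<'E'
from h import *
from scipy.optimize import least_squares
def fit(n,uv,z,r,obs=None):
    P=ray(n,uv,z,obs)[:,:2]
    s=least_squares(lambda c:np.hypot(*(P-c).T)-r,P.mean(0),loss='soft_l1',f_scale=.0007)
    s3=least_squares(lambda c:np.hypot(*(P-c[:2]).T)-c[2],[*s.x,r])
    print((s.x*1000).round(1),'res',(1000*s.fun).round(1),'free',(1000*s3.x).round(1))
    return s.x
E
python3 - <<'E'
from f import *
o=np.load('o1.npy',allow_pickle=True).item()
g=lambda p,x,y,k:(np.array(p,float)+.5)/k-.5+[x,y]
W=lambda p:g(p,270,195,7)
fit('wrist',W([(514,310),(500,380),(470,430),(420,475),(320,508),(260,502),(215,484)]),.045,.036,o)
fit('wrist',W([(112,325),(400,330),(265,485),(385,400),(350,450),(260,217),(170,245),(340,240)]),.080,.0235,o)
fit('wrist',W([(275,138),(200,158),(345,165),(150,195),(385,210)]),.045,.024,o)
T=lambda p:g(np.array(p)-[400,0],305,155,5)
print('top');fit('top',T([(575,75),(620,90),(648,125),(655,160),(640,205),(605,235),(572,243),(520,88)]),.045,.036)
fit('top',T([(600,160),(548,104),(492,160),(590,130),(507,125)]),.080,.0235)
S=lambda p:g(p,290,180,5)
print('scene');fit('scene',S([(235,150),(280,165),(303,190)]),.045,.036)
fit('scene',S([(118,115),(238,120),(175,150)]),.080,.0235)
fit('scene',S([(120,180),(135,202),(180,219),(220,207),(236,182)]),.0475,.024)
E
```

```text
[523.7 144.9] res [ 0.4 -0.2 -0.4 -0.   0.5  0.2 -0.4] free [523.7 144.9  36.1]
[515.7 157.7] res [-0.9 -0.2  0.1 -1.2 -0.6 -0.1 -1.   0.3] free [516.  157.8  23. ]
[516.5 155.6] res [ 0.7 -0.5  0.1 -0.  -0.3] free [516.5 156.7  23.2]
top
[524.  145.3] res [ 0.4  0.4 -0.  -0.   0.   0.8  1.5  1.9] free [523.7 146.6  37.2]
[515.1 157.1] res [-1.   1.5 -0.9 -0.5 -0.6] free [517.1 157.1  22.3]
scene
[524.4 144.6] res [ 0.2 -0.3  0.2] free [521.9 145.1  38.3]
[516.4 156.5] res [0.4 0.4 0. ] free [516.7 156.6  23.8]
[518.8 158.3] res [-0.2 -2.7  1.3 -0.5 -0.6] free [518.7 157.6  23.3]
```

Pedestal is at about (523.9,145.0) and the cup at about (516.0,157.0), so the cup is 14–15 mm off. The push direction is (0.55,−0.83). I'll turn the fork and come down behind the cup.

{"fn": "servo_tool", "kwargs": {"moves": [[-1, -0.7, 0, 0.1], [-2, -1.4, 0, 0.2], [-3, -2.1, 0, 0.3], [-4.2, -2.8, 0, 0.4], [-4.2, -2.8, -2, 0.5], [-4.2, -2.8, -4, 0.577], [-4.2, -2.8, -7, 0.577], [-4.2, -2.8, -10, 0.577], [-4.2, -2.8, -13, 0.577], [-4.2, -2.8, -15, 0.577], [-4.2, -2.8, -17, 0.577], [-4.2, -2.8, -18, 0.577], [-4.2, -2.8, -18.3, 0.577], [-4.2, -2.8, -18.3, 0.577], [-4.2, -2.8, -18.3, 0.577], [-4.2, -2.8, -18.3, 0.577]]}}

```text
time: 2.73
ee_pos: [0.4872, 0.2031, 0.0498]
tcp_rot: [179.9, 0.0, 123.2]
wrist_force: [0.6, 0.1, -0.4]
opening: 0.0256
grasp_force: 0.0
```

```bash
python3 - <<'E'
from h import *
o=get_obs(); save('wrist','w2.png'); a=save('scene','s2.png'); print(o['time'],o['ee_pos'],o['tcp_rot'],o['opening'],o['wrist_force']); np.save('o2.npy',o,allow_pickle=True)
w=cv2.imread('pics/w2.png')[190:310,220:420]; s=cv2.imread('pics/s2.png')[150:270,240:380]
cv2.imwrite('pics/c2.png',np.hstack([cv2.resize(w,(400,240)),cv2.resize(s,(400,343),interpolation=cv2.INTER_CUBIC)[:240]]) if 0 else np.vstack([cv2.resize(w,(500,300),interpolation=cv2.INTER_CUBIC),cv2.resize(s[20:104],(500,300),interpolation=cv2.INTER_CUBIC)]))
E
```

```text
2.7333 [0.48721817 0.20306473 0.04977454] [1.79878283e+02 2.20205544e-02 1.23194224e+02] 0.02556366581213421 [ 0.62892765  0.06042631 -0.41701809]
```

View pics/c2.png

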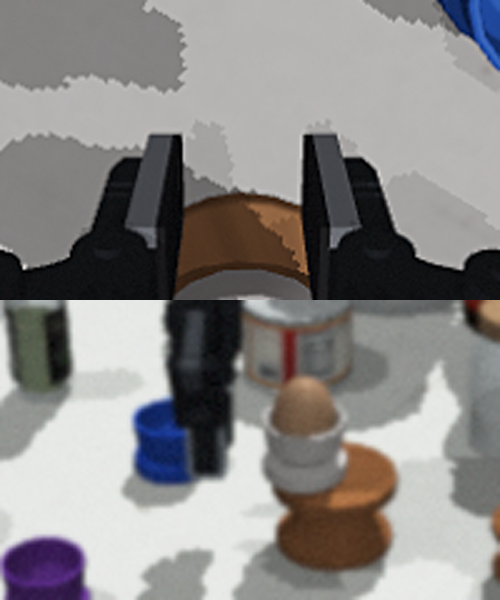

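The lower crop (scene) shows the fingertips clear of the cup, lowest at about pixel (297,219). I'll check the true tip height from that.

```bash
python3 - <<'E'
from h import *
o=np.load('o2.npy',allow_pickle=True).item()
d=np.array([.547,-.837]);t=np.array([.837,.547]);c=o['ee_pos'][:2]
for z in(.045,.05,.055,.06):
    print(z,[proj('scene',[[*(c+s*.011*d+k*t),z]])[0].round(1).tolist() for s,k in((-1,-.0128),(1,-.0128),(1,-.025),(-1,-.025),(1,.0128))])
s=cv2.imread('pics/s2.png')
for x in range(288,308,2): print(x,s[208:228,x].max(1).tolist())
E
```

```text
0.045 [[291.9, 220.4], [302.8, 220.8], [302.1, 224.1], [291.1, 223.7], [304.3, 214.1]]
0.05 [[291.8, 218.3], [302.8, 218.7], [302.1, 222.0], [291.0, 221.6], [304.2, 212.0]]
0.055 [[291.7, 216.2], [302.7, 216.5], [302.0, 219.8], [290.9, 219.4], [304.1, 209.9]]
0.06 [[291.6, 214.0], [302.6, 214.4], [301.9, 217.7], [290.8, 217.3], [304.1, 207.8]]
288 [128, 100, 97, 95, 97, 89, 85, 93, 110, 126, 113, 106, 102, 114, 139, 151, 148, 150, 163, 197]
290 [115, 98, 94, 90, 93, 89, 82, 94, 104, 108, 104, 104, 99, 111, 137, 149, 150, 154, 183, 226]
292 [93, 88, 94, 88, 89, 92, 89, 97, 96, 100, 99, 99, 98, 117, 137, 153, 165, 195, 221, 233]
294 [33, 38, 39, 36, 36, 37, 44, 43, 46, 47, 68, 96, 113, 148, 179, 196, 222, 232, 231, 233]
296 [23, 22, 21, 23, 20, 26, 18, 21, 22, 23, 46, 103, 160, 213, 230, 231, 233, 233, 232, 233]
298 [24, 25, 19, 21, 18, 22, 14, 22, 19, 22, 48, 108, 176, 227, 231, 233, 232, 233, 231, 233]
300 [42, 43, 41, 40, 38, 40, 35, 36, 39, 40, 62, 116, 181, 226, 233, 231, 235, 233, 235, 233]
302 [80, 83, 88, 85, 93, 91, 93, 94, 96, 109, 122, 154, 199, 228, 232, 233, 233, 233, 233, 234]
304 [67, 83, 123, 175, 206, 208, 197, 193, 196, 205, 220, 230, 233, 233, 233, 232, 232, 233, 233, 233]
306 [221, 224, 227, 231, 232, 233, 229, 230, 231, 231, 231, 231, 233, 232, 233, 233, 232, 232, 232, 232]
```

Tips are about 8 mm above the disc top, so I'll lower them 4 mm, then advance gently and stop short of the target.

{"fn": "servo_tool", "kwargs": {"moves": [[0, 0, -0.2, 0], [0, 0, -0.4, 0], [0.2, -0.4, -0.4, 0], [0.4, -0.8, -0.4, 0], [0.6, -1.1, -0.4, 0], [0.8, -1.4, -0.4, 0], [0.9, -1.55, -0.4, 0], [0.96, -1.65, -0.4, 0], [1.02, -1.75, -0.4, 0], [1.08, -1.85, -0.4, 0], [1.14, -1.95, -0.4, 0], [1.2, -2.05, -0.4, 0], [1.26, -2.15, -0.4, 0], [1.32, -2.25, -0.4, 0], [1.38, -2.35, -0.4, 0], [1.44, -2.45, -0.4, 0], [1.5, -2.55, -0.4, 0], [1.5, -2.55, -0.4, 0], [1.5, -2.55, -0.4, 0]]}}

```text
time: 4.42
ee_pos: [0.5016, 0.1771, 0.0445]
tcp_rot: [180.0, 0.0, 123.2]
wrist_force: [-0.9, 0.7, 2.2]
opening: 0.0255
grasp_force: 1.5
```

```bash
python3 - <<'E'
from h import *
o=get_obs(); save('top','t3.png'); a=save('scene','s3.png'); print(o['time'],o['ee_pos'],o['wrist_force'])
s=cv2.imread('pics/s3.png')[175:255,285:365]; t=cv2.imread('pics/t3.png')[155:215,305:385]
r=lambda x:cv2.resize(x,None,fx=5,fy=5,interpolation=cv2.INTER_CUBIC)
cv2.imwrite('pics/c3.png',np.hstack([r(s),cv2.copyMakeBorder(r(t),0,100,0,0,cv2.BORDER_CONSTANT)]))
E
```

```text
4.4167 [0.50161967 0.17712818 0.04450559] [-0.88141762  0.69925226  2.17619899]
```

View pics/c3.png

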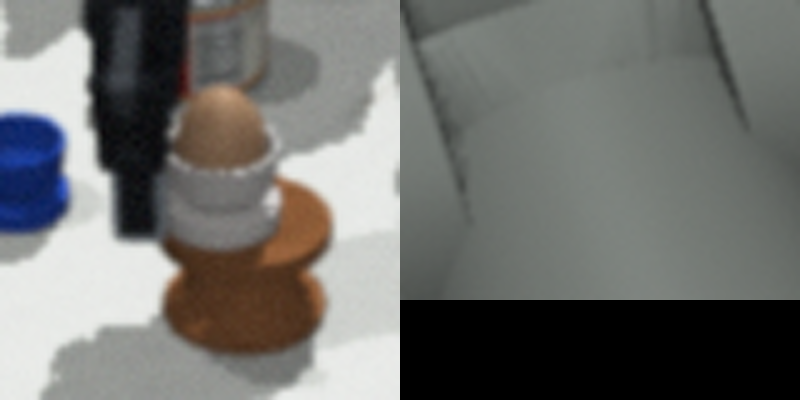

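The scene crop shows the cup moved right and still upright; the arm blocks the top view. The vertical force of 2 N suggests the tips are brushing the disc, so I'll back off 10 mm, raise 2 mm and measure.

{"fn": "servo_tool", "kwargs": {"moves": [[-0.1, 0.17, 0.1, 0], [-0.3, 0.5, 0.2, 0], [-0.6, 1.0, 0.2, 0], [-0.6, 1.0, 0.2, 0], [-0.6, 1.0, 0.2, 0]]}}

```text
time: 4.93
ee_pos: [0.4953, 0.1875, 0.0462]
tcp_rot: [-180.0, 0.0, 123.2]
wrist_force: [-0.0, 0.1, 0.4]
opening: 0.0256
grasp_force: 0.0
```

```bash
python3 - <<'E'
from h import *
o=get_obs(); save('wrist','w4.png'); a=save('scene','s4.png'); print(o['time'],o['ee_pos'],o['wrist_force']);np.save('o4.npy',o,allow_pickle=True)
s=cv2.imread('pics/s4.png')[175:255,285:365]; t=cv2.imread('pics/w4.png')[220:300,280:360]
r=lambda x:cv2.resize(x,None,fx=5,fy=5,interpolation=cv2.INTER_CUBIC)
cv2.imwrite('pics/c4.png',np.hstack([r(s),r(t)]))
E
```

```text
4.9333 [0.49525075 0.18749424 0.04619364] [-0.01638863  0.10752354  0.41191472]
```

View pics/c4.png

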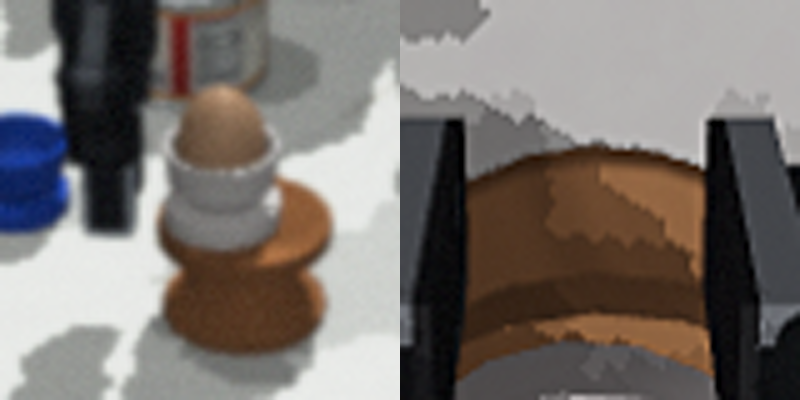

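The wrist crop (right) shows the disc's near edge at (585,313) and the cup foot's edge at (590,342). The scene crop shows the cup upright on the disc.

```bash
python3 - <<'E'
from f import *
o=np.load('o4.npy',allow_pickle=True).item()
g=lambda p,x,y,k:(np.array(p,float)+.5)/k-.5+[x,y]
S=lambda p:g(p,285,175,5)
W=lambda p:g(np.array(p)-[400,0],280,220,5)
fit('wrist',W([(480,345),(520,325),(585,313),(650,320),(700,333)]),.045,.036,o)
fit('wrist',W([(480,372),(520,350),(590,342),(650,348),(690,363)]),.045,.024,o)
print('scene');fit('scene',S([(285,180),(315,195),(331,220),(328,235)]),.045,.036)
fit('scene',S([(165,150),(279,150),(222,183)]),.080,.0235)
fit('scene',S([(160,215),(170,235),(215,251),(260,242),(280,215)]),.0475,.024)
E
```

```text
[525.4 142. ] res [-0.7  0.3  0.7  0.  -0.4] free [518.3 151.9  24.5]
[493.3 185.9] res [ 4.1 -0.4 -2.5 -0.3  3.4] free [-57486.8  80330.5  98941.8]
scene
[524.9 143.7] res [ 0.1 -0.1 -0.   0.1] free [524.  144.2  36.9]
[516.2 146.7] res [-1.  -1.  -0.1] free [515.5 146.2  22.5]
[518.1 149.2] res [ 0.3 -0.4  0.4 -0.2  0.1] free [518.2 149.2  24. ]
```

The fits disagree by a few mm, so I'll back off, rise and take one good look from the wrist and top cameras.

{"fn": "servo_tool", "kwargs": {"moves": [[-0.8, 1.3, 0, 0], [-1.6, 2.5, 0, 0], [-2, 3.2, 2, 0], [-2, 3.2, 5, 0], [-2, 3.2, 8, 0], [-2, 3.2, 11, 0], [-2, 4, 14, 0], [-2, 5, 17, 0], [-2, 5, 18, 0], [-2, 5, 18, 0], [-2, 5, 18, 0], [-2, 5, 18, 0]]}}

```text
time: 6.03
ee_pos: [0.4751, 0.2367, 0.2245]
tcp_rot: [-179.9, -0.0, 123.2]
wrist_force: [0.0, -0.7, -0.2]
opening: 0.0254
grasp_force: 0.0
```

```bash
python3 - <<'E'
from h import *
o=get_obs(); save('wrist','w5.png'); save('top','t5.png'); save('scene','s5.png');print(o['time'],o['ee_pos'],o['tcp_rot'])
np.save('o5.npy',o,allow_pickle=True)
c=proj('wrist',[[.522,.146,.06]],o)[0]; x,y=(c-[40,40]).astype(int); print(c,x,y)
r=lambda x,k:cv2.resize(x,None,fx=k,fy=k,interpolation=cv2.INTER_CUBIC)
w=r(cv2.imread('pics/w5.png')[y:y+80,x:x+80],6)
t=r(cv2.imread('pics/t5.png')[162:212,315:365],6)
w=cv2.copyMakeBorder(w,0,600-w.shape[0],0,480-w.shape[1],cv2.BORDER_CONSTANT)
s=r(cv2.imread('pics/s5.png')[185:235,310:360],6)
cv2.imwrite('pics/c5.png',np.hstack([w,np.vstack([t,s])]))
E
```

```text
6.0333 [0.47512274 0.23670078 0.22446817] [-1.79862866e+02 -1.13326866e-02  1.23161750e+02]
[309.66579281 261.86758854] 269 221
```

View pics/c5.png

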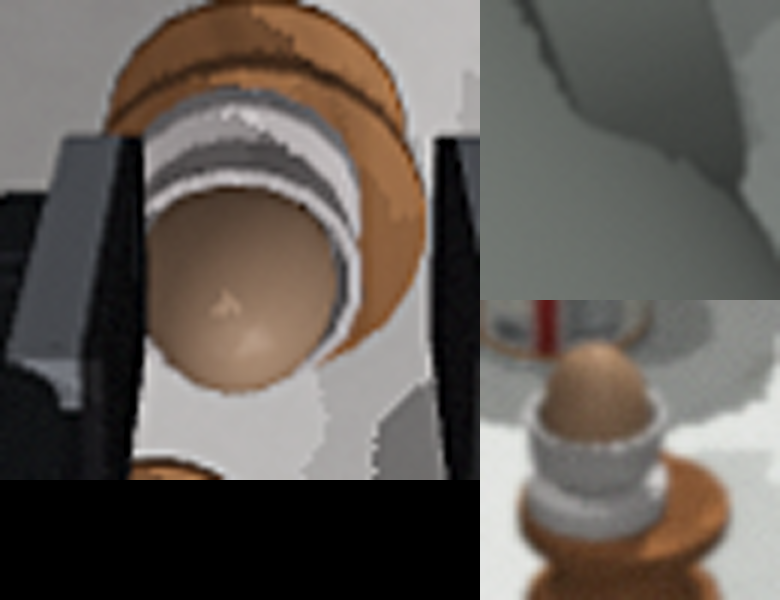

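The wrist crop (left) shows the disc's right edge at (424,210), the cup's right rim at (362,270) and the near edge of the foot at (245,87). The top view is still blocked.

```bash
python3 - <<'E'
from f import *
o=np.load('o1.npy',allow_pickle=True).item()
g=lambda p,x,y,k:(np.array(p,float)+.5)/k-.5+[x,y]
W=lambda p:g(p,270,195,7)
for z in(.036,.040,.045):fit('wrist',W([(280,133),(340,136),(400,155),(450,187),(490,230)]),z,.036,o)
o=np.load('o5.npy',allow_pickle=True).item()
W=lambda p:g(p,269,221,6)
print('ped');fit('wrist',W([(422,190),(424,215),(412,275),(385,325),(345,355)]),.045,.036,o)
for z in(.036,.04):fit('wrist',W([(130,118),(175,88),(245,66),(330,80),(385,115)]),z,.036,o)
print('cup');fit('wrist',W([(240,168),(165,195),(310,190),(362,270),(345,330),(325,355)]),.080,.0235,o)
fit('wrist',W([(245,87),(190,97),(300,115),(340,155),(360,195)]),.045,.024,o)
S=lambda p:g(np.array(p)-[480,300],310,185,6)
print('scene');fit('scene',S([(670,458),(705,475),(729,512),(715,535)]),.045,.036)
fit('scene',S([(526,425),(665,425),(597,467)]),.080,.0235)
fit('scene',S([(522,495),(540,525),(595,541),(640,530),(668,495)]),.0475,.024)
E
```

```text
[523.1 142.3] res [ 0.4 -0.1 -0.3 -0.2  0.5] free [520.8 137.7  40.7]
[522.9 143.9] res [ 0.3 -0.1 -0.3 -0.2  0.4] free [520.9 139.8  40.3]
[522.7 145.9] res [ 0.3 -0.1 -0.3 -0.2  0.4] free [521.  142.4  39.6]
ped
[524.5 142.2] res [ 0.4 -0.1 -0.7  0.3  0.1] free [520.8 141.3  39.4]
[528.5 140.3] res [ 0.1 -0.3  0.3  0.  -0.1] free [528.3 140.5  35.7]
[527.6 141.8] res [ 0.  -0.3  0.3  0.  -0.2] free [527.1 142.5  35.3]
cup
[517.9 148.9] res [ 0.  -1.8  0.1  0.2 -0.5 -0.4] free [518.7 150.3  22.3]
[518.1 146.6] res [ 0.9  0.1 -1.1 -0.4  1.6] free [518.4 142.6  27.5]
scene
[523.5 142.7] res [ 0.1 -0.4  0.6 -0.3] free [524.1 142.3  35.5]
[512.4 144.2] res [-0.6 -0.6 -0.1] free [512. 144.  23.]
[518.9 149.5] res [ 0.7 -0.3  1.  -0.4  0.7] free [519.2 149.7  24.5]
```

The fits are noisy at ±2 mm. I'll clear the arm for an unobstructed top view and compare it with the first pictures by template matching.

{"fn": "servo_tool", "kwargs": {"moves": [[-0.5, 3, 0, 0], [-1, 6, 0, 0], [-1.5, 9, 0, 0], [-2, 12, 0, 0], [-2.5, 15, 0, 0], [-2.5, 17, 0, 0], [-2.5, 17, 0, 0], [-2.5, 17, 0, 0]]}}

```text
time: 6.85
ee_pos: [0.45, 0.4076, 0.2249]
tcp_rot: [-179.9, 0.0, 123.3]
wrist_force: [0.3, 0.5, -0.2]
opening: 0.0255
grasp_force: 0.0
```

```bash
cat > m.py <<'E'
from f import *
def shift(a,b,box,s=8,k=8):
    x0,y0,x1,y1=box; T=a[y0:y1,x0:x1]; S=b[y0-s:y1+s,x0-s:x1+s]
    u=lambda i:cv2.resize(i,None,fx=k,fy=k,interpolation=cv2.INTER_CUBIC)
    r=cv2.matchTemplate(u(S),u(T),cv2.TM_CCOEFF_NORMED); _,v,_,p=cv2.minMaxLoc(r)
    return np.array(p)/k-s,round(v,3)
def edges(im,c,r0,r1,z,name,angs):
    """strongest radial edge of saturation around world centre c on plane z"""
    hsv=cv2.GaussianBlur(cv2.cvtColor(im,cv2.COLOR_BGR2HSV)[:,:,1],(0,0),.7).astype(np.float32)
    rr=np.arange(r0,r1,.0002); out=[]
    for a in angs:
        P=np.c_[c[0]+rr*np.cos(a),c[1]+rr*np.sin(a),0*rr+z]
        uv=proj(name,P).astype(np.float32)
        v=cv2.remap(hsv,uv[None,:,0],uv[None,:,1],cv2.INTER_CUBIC)[0]
        gr=np.abs(np.gradient(cv2.GaussianBlur(v[None],(0,0),3)[0])); i=gr.argmax(); out.append((rr[i],gr[i]))
    return np.array(out)
E
cat > look.py <<'E'
from m import *
import sys
n=sys.argv[1]
save('top',f't{n}.png'); save('scene',f's{n}.png')
t0,t,s0,s=[cv2.imread(f'pics/{f}.png') for f in('t0','t'+n,'s0','s'+n)]
print('time',get_obs()['time'])
print('scene ped foot',shift(s0,s,(310,233,358,250)),'cup',shift(s0,s,(310,188,342,222),10))
print('control spoon-ish',shift(s0,s,(270,260,330,285)))
print('top ped right side',shift(t0,t,(346,168,362,206),6),'cup',shift(t0,t,(326,178,342,198),8))
m=cv2.inRange(cv2.cvtColor(t,cv2.COLOR_BGR2HSV),(3,70,40),(20,255,255))
cn=[c for c in cv2.findContours(m,cv2.RETR_EXTERNAL,cv2.CHAIN_APPROX_NONE)[0] if cv2.pointPolygonTest(c,(346.,182.),True)>-4 and len(c)>30]
for c in cn: print(cv2.minEnclosingCircle(c), cv2.boundingRect(c))
for c in [(.524,.145)]:
    A=np.radians(np.arange(0,360,15)); e=edges(t,c,.028,.042,.045,'top',A)
    print('ped edge r',(e[:,0]*1000).round(1).tolist(),e[:,1].round(1).tolist())
E
python3 look.py 6
```

```text
time 6.95
scene ped foot (array([0.5  , 0.375]), 0.968) cup (array([3.625, 0.75 ]), 0.86)
control spoon-ish (array([-0.125,  0.   ]), 0.926)
top ped right side (array([0.625, 0.25 ]), 0.907) cup (array([ 4.125, -1.25 ]), 0.96)
((339.4657897949219, 186.20526123046875), 16.571828842163086) (324, 170, 32, 33)
ped edge r [36.2, 36.2, 35.6, 34.8, 35.0, 34.6, 34.4, 29.8, 30.4, 30.8, 30.6, 37.2, 37.0, 36.2, 35.2, 36.0, 35.0, 35.6, 35.8, 35.8, 36.6, 36.2, 36.6, 36.6] [4.5, 5.0, 5.2, 5.2, 5.1, 4.8, 4.9, 4.0, 4.3, 3.7, 3.2, 3.2, 2.9, 3.3, 3.4, 3.9, 4.8, 5.0, 4.7, 4.9, 4.9, 4.8, 5.1, 4.8]
```

The cup is now at about (518.6,148.5) and the pedestal at about (524.3,144.3), so (5.7,−4.2) mm remains. I'll re-aim the fork along that direction, with the tips a little higher.

{"fn": "servo_tool", "kwargs": {"moves": [[0.3, -3, 0, 0.1], [0.6, -6, 0, 0.2], [0.9, -9, 0, 0.3], [1.2, -12, 0, 0.356], [1.5, -15, 0, 0.356], [1.8, -18, 0, 0.356], [2.1, -21, 0, 0.356], [2.3, -22.6, -2, 0.356], [2.3, -22.6, -5, 0.356], [2.3, -22.6, -8, 0.356], [2.3, -22.6, -11, 0.356], [2.3, -22.6, -14, 0.356], [2.3, -22.6, -16, 0.356], [2.3, -22.6, -17, 0.356], [2.3, -22.6, -17.5, 0.356], [2.3, -22.6, -17.5, 0.356], [2.3, -22.6, -17.5, 0.356], [2.3, -22.6, -17.5, 0.356]]}}

```text
time: 8.45
ee_pos: [0.4744, 0.1814, 0.0529]
tcp_rot: [179.9, 0.1, 143.6]
wrist_force: [0.2, -0.1, 0.6]
opening: 0.0258
grasp_force: 0.0
```

{"fn": "servo_tool", "kwargs": {"moves": [[0, 0, -0.2, 0], [0, 0, -0.4, 0], [0.3, -0.22, -0.4, 0], [0.6, -0.45, -0.4, 0], [0.9, -0.67, -0.4, 0], [1.2, -0.9, -0.4, 0], [1.35, -1.01, -0.4, 0], [1.43, -1.07, -0.4, 0], [1.51, -1.13, -0.4, 0], [1.59, -1.19, -0.4, 0], [1.67, -1.25, -0.4, 0], [1.75, -1.31, -0.4, 0], [1.83, -1.37, -0.4, 0], [1.91, -1.43, -0.4, 0], [1.99, -1.49, -0.4, 0], [2.07, -1.55, -0.4, 0], [2.15, -1.61, -0.4, 0], [2.25, -1.68, -0.4, 0], [2.25, -1.68, -0.4, 0], [2.25, -1.68, -0.4, 0]]}}

```text
time: 10.12
ee_pos: [0.4961, 0.1643, 0.0473]
tcp_rot: [-180.0, 0.0, 143.6]
wrist_force: [0.4, 0.0, 0.2]
opening: 0.0254
grasp_force: 0.1
```

{"fn": "servo_tool", "kwargs": {"moves": [[-0.2, 0.15, 0, 0], [-0.6, 0.45, 0, 0], [-1.2, 0.9, 0, 0], [-2, 1.5, 0, 0], [-3, 2.3, 2, 0], [-3, 3, 5, 0], [-3, 4, 8, 0], [-3, 6, 11, 0], [-3, 8, 14, 0], [-3, 11, 17, 0], [-3, 14, 18, 0], [-3, 17, 18, 0], [-3, 20, 18, 0], [-3, 23, 18, 0], [-3, 24, 18, 0], [-3, 24, 18, 0]]}}

```text
time: 11.45
ee_pos: [0.4647, 0.4066, 0.2263]
tcp_rot: [-179.9, -0.0, 143.7]
wrist_force: [0.3, -0.2, 0.5]
opening: 0.0259
grasp_force: 0.0
```

```bash
python3 look.py 7; python3 - <<'E'
from h import *
r=lambda x,k:cv2.resize(x,None,fx=k,fy=k,interpolation=cv2.INTER_CUBIC)
t=r(cv2.imread('pics/t7.png')[162:212,315:365],8); s=r(cv2.imread('pics/s7.png')[185:251,310:360],6)
cv2.imwrite('pics/c7.png',np.hstack([cv2.copyMakeBorder(t,0,0,0,0,0)[:396],s]))
E
```

```text
time 11.55
scene ped foot (array([0.5 , 0.25]), 0.965) cup (array([6.375, 0.375]), 0.711)
control spoon-ish (array([-0.25,  0.  ]), 0.93)
top ped right side (array([0.375, 0.   ]), 0.883) cup (array([ 6.375, -2.75 ]), 0.954)
((339.42236328125, 186.27639770507812), 16.63240623474121) (324, 170, 32, 33)
ped edge r [30.0, 36.2, 35.4, 34.6, 34.4, 34.2, 33.8, 33.6, 34.6, 35.0, 36.0, 37.4, 37.0, 36.0, 35.2, 36.0, 34.8, 35.8, 35.6, 35.8, 36.6, 36.2, 36.6, 36.6] [5.3, 5.2, 5.4, 5.2, 5.3, 5.0, 5.3, 5.0, 5.0, 4.9, 3.6, 3.3, 3.1, 3.1, 3.4, 3.2, 4.1, 4.9, 4.7, 5.0, 4.9, 4.7, 5.0, 4.9]
```

View pics/c7.png

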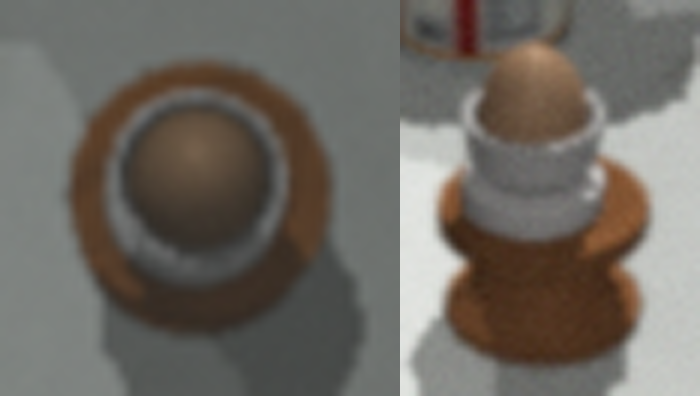

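In the top crop the cup sits near the middle of the disc, with disc x 71–331 and cup x 104–290. Both stand upright. Now a proper fit with ray casting.

```bash
python3 - <<'E'
from f import *
g=lambda p,x,y,k:(np.array(p,float)+.5)/k-.5+[x,y]
T=lambda p:g(p,315,162,8); S=lambda p:g(np.array(p)-[400,0],310,185,6)
print('top ped');fit('top',T([(201,62),(71,195),(331,195),(110,98),(292,98),(201,334),(112,300)]),.045,.036)
fit('top',T([(197,87),(105,180),(290,180),(130,113),(262,113)]),.080,.0235)
fit('top',T([(195,288),(120,240),(140,265),(255,265)]),.050,.024)
print('scene');fit('scene',S([(650,210),(630,178),(610,162),(440,205),(455,235),(640,235)]),.045,.036)
fit('scene',S([(461,110),(606,110),(535,155)]),.080,.0235)
fit('scene',S([(464,205),(480,228),(530,240),(590,228),(606,200)]),.0475,.024)
E
```

```text
top ped
[524.1 144.1] res [ 0.9 -1.1 -0.5  0.3  0.8  1.8  1.2] free [523.7 143.9  36.6]
[523.4 146.1] res [-0.3  0.5  0.8  0.3  0.1] free [522.6 146.1  24.2]
[522.4 144.8] res [ 0.4 -0.2 -0.1 -0.3] free [521.  145.1  22.8]
scene
[525.3 141.8] res [-0.9 -2.   0.  -0.9 -1.3  0. ] free [525.2 141.5  35.1]
[522.1 144.1] res [0.9 0.9 0.2] free [522.5 144.5  24.3]
[522.2 143.6] res [-0.3  0.3 -0.4  0.3 -0.3] free [522.1 143.5  23.8]
```

Both views agree that about 2 mm remains in the same heading, so one more fine nudge with the same path.

{"fn": "servo_tool", "kwargs": {"moves": [[0.1, -4, 0, 0], [0.2, -8, 0, 0], [0.3, -12, 0, 0], [0.4, -16, 0, 0], [0.5, -19, 0, 0], [0.6, -22.2, 0, 0], [0.6, -22.2, -3, 0], [0.6, -22.2, -6, 0], [0.6, -22.2, -9, 0], [0.6, -22.2, -12, 0], [0.6, -22.2, -15, 0], [0.6, -22.2, -17, 0], [0.6, -22.2, -18, 0], [0.6, -22.2, -18, 0], [0.6, -22.2, -18, 0]]}}

```text
time: 12.8
ee_pos: [0.472, 0.1818, 0.0482]
tcp_rot: [180.0, 0.0, 143.5]
wrist_force: [0.5, -0.3, 0.2]
opening: 0.0259
grasp_force: 0.0
```

{"fn": "servo_tool", "kwargs": {"moves": [[0.4, -0.3, 0, 0], [0.8, -0.6, 0, 0], [1.2, -0.9, 0, 0], [1.6, -1.2, 0, 0], [1.9, -1.42, 0, 0], [2.1, -1.57, 0, 0], [2.2, -1.65, 0, 0], [2.27, -1.7, 0, 0], [2.34, -1.75, 0, 0], [2.4, -1.8, 0, 0], [2.46, -1.84, 0, 0], [2.52, -1.89, 0, 0], [2.57, -1.93, 0, 0], [2.57, -1.93, 0, 0], [2.57, -1.93, 0, 0]]}}

```text
time: 14.05
ee_pos: [0.4977, 0.1631, 0.0473]
tcp_rot: [180.0, -0.0, 143.6]
wrist_force: [-0.6, 0.5, -0.9]
opening: 0.0258
grasp_force: 0.2
```

{"fn": "servo_tool", "kwargs": {"moves": [[-0.2, 0.15, 0, 0], [-0.6, 0.45, 0, 0], [-1.2, 0.9, 0, 0], [-2, 1.5, 0, 0], [-3, 2.3, 2, 0], [-3, 3, 5, 0], [-3, 4, 8, 0], [-3, 6, 11, 0], [-3, 8, 14, 0], [-3, 11, 17, 0], [-3, 14, 18, 0], [-3, 17, 18, 0], [-3, 20, 18, 0], [-3, 23, 18, 0], [-3, 24, 18, 0], [-3, 24, 18, 0]]}}

```text
time: 15.38
ee_pos: [0.4664, 0.4053, 0.2264]
tcp_rot: [-179.9, -0.0, 143.7]
wrist_force: [0.6, 0.1, -0.4]
opening: 0.0255
grasp_force: 0.0
```

```bash
python3 look.py 8; python3 - <<'E'
from m import *
a,b,c,d=[cv2.imread(f'pics/{f}.png') for f in('t7','t8','s7','s8')]
print('top cup 7->8',shift(a,b,(327,171,353,199),5),'scene',shift(c,d,(318,189,346,226),5))
E
```

```text
time 15.4833
scene ped foot (array([0.5  , 0.125]), 0.965) cup (array([7.375, 0.5  ]), 0.665)
control spoon-ish (array([-0.25,  0.  ]), 0.932)
top ped right side (array([0.375, 0.   ]), 0.884) cup (array([ 7.  , -3.25]), 0.938)
((339.42236328125, 186.27639770507812), 16.63240623474121) (324, 170, 32, 33)
ped edge r [37.0, 36.4, 35.6, 34.6, 34.6, 34.2, 33.8, 33.8, 34.6, 35.0, 36.0, 37.6, 37.2, 36.2, 35.2, 34.4, 35.0, 35.6, 36.0, 35.8, 36.6, 29.8, 36.6, 36.6] [4.4, 5.2, 5.2, 5.1, 5.2, 5.1, 5.4, 5.1, 5.1, 5.0, 3.9, 3.3, 3.1, 3.0, 3.3, 3.2, 3.5, 5.0, 4.6, 4.9, 5.0, 5.0, 5.1, 4.9]
top cup 7->8 (array([ 0.625, -0.375]), 0.966) scene (array([0.75, 0.  ]), 0.976)
```

```bash
python3 -c "
from workcell import *
print(job_done())"
```

```text
the job is handed in; nothing more can be done
None
```

I handed the job in after 15.5 s: by my camera estimates the egg cup stands within about 1–2 mm of the pedestal's middle with cup and egg upright, though the first push may have shifted the pedestal about 1 mm.

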